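# Push the engraving bed home and latch it

### The job

Push the sliding bed of the green engraving jig all the way in against its end stop, then swing the wooden-knobbed latch handle clockwise over the hump of its cam until it drops down into the low notch, and let go. Work gently and by feel: neither ram the bed into its stop nor force the handle against its cam or the stop behind the notch (more than about 30 newtons at the hand is too much), and leave the two tins and the screwdriver where they are.

Things in the scene. Friction and masses are not known exactly. Their poses are not given: they have to be found in the camera images.
- jig: Green jig base, fixed to the bench, 280 (x) x 250 (y) x 20 mm. Origin: centre of its underside, on the bench. Its x axis is the direction in which the bed is pushed home; z up. All jig x, y below are in this frame.
- push_tab (a point): Centre of the near (-x) face of the red upright push tab on the sliding bed. Tab: 12 mm thick (x), 44 mm wide (y), from 36 to 86 mm above the bench; this point is at 67 mm. Axes as the jig's. The bed slides only along jig x. Fully home this point lies at jig x = -46, y = +26 mm; it starts 30 to 55 mm short of that (towards -x).
- end_stop (a point): Centre of the top of the end stop at the bed's far (+x) end, jig x = +122, y = +30, 46 mm above the bench. The bed takes about 2.5 N to slide and meets a thin buffer at home (about 14 N per mm). It stays where it is left. Bed: jig y = -29 to +75 mm, top at most 46 mm above the bench apart from the tab.
- knob (a point): Centre of the upright wooden knob at the handle's end: a cylinder 20 mm in diameter, 47 mm tall, 110 mm from the pivot axis. x axis: from the pivot outwards along the handle, a steel bar 10 mm wide whose top is at the knob's foot, 23.5 mm below this point. The handle starts 16 to 24 degrees clockwise (from above) from jig +x, this point 82.5 mm above the bench.
- pivot (a point): Point on the handle's vertical turning axis, jig x = -20, y = -45 mm, 76.5 mm above the bench: the knob centre's height once in the low notch. The curved cam track lies round it at 50 mm radius: flat, then a ramp lifting the handle until the knob is at 92.5 mm, then a sharp 16 mm drop into the notch, closed behind by a rubber stop that feels nearly rigid.
- hub (a point): Centre of the handle's hub on the pivot axis, level with the bar; x axis along the handle. The notch holds the handle somewhere between 67 and 104 degrees clockwise from jig +x, with 2 degrees of play. It differs each time: feel or see it. Pushing the knob round takes up to about 10 N, least after the drop, then rises steeply at the stop. Hub top at most 90 mm above the bench.
- foot_disc (a point): Centre of the steel disc (50 mm across) under the hub, turning with the handle. A spring presses the handle straight down (10 N low, 16 N at the hump); it rises and falls by itself and must be left free to. In the notch the disc sits in a recess in the bed's edge; with the bed over 2 mm from home it lands on the edge and the handle stays high.
- blue_tin: Blue tin, 72 mm in diameter, 60 mm tall, standing on the bench. Origin: centre of its underside. Bystander.
- white_tin: White tin, 72 mm in diameter, 95 mm tall, standing on the bench. Origin: centre of its underside. Bystander.
- turnscrew: Wooden-handled screwdriver, 170 mm long, lying on the bench along its own x. Origin: under its middle. Bystander.
- handle: The whole latch handle: steel bar, hub, disc, pin and wooden knob. Origin: on the pivot axis, at bench height when the handle is in the low notch (6 mm above the bench at the start, 16 mm on the hump). x axis along the handle towards the knob, z up.
- cam_track: The cam track with its ramp, hump, brass-floored notch and black rubber stop, carried on a dark round seat 60 mm across. Origin: on the pivot axis at bench height; axes as the jig's, whatever way the track itself is clocked, so this pose does not tell where the notch lies.

How it is judged (in metres and radians):
On the way, in this order (a step that is already met when the one before it is completed fails the run):
1. the bed is pushed fully home (within 2 mm of the stop) while the handle is still up (x of push_tab in the frame of jig above -0.048 m and z of knob in the frame of jig above 0.0795 m), for 0.2 s.
2. the handle has been swung round and has dropped into the low notch (z of knob in the frame of jig below 0.0785 m and y of knob in the frame of jig below -0.135 m), for 0.2 s.
At the end, for the whole second after the job is handed in: The handle lies in the low notch (knob centre within 2 mm of 76.5 mm above the bench, at the far end of its swing, knob at jig y below -135 mm), and the bed is home within 3 mm (all of step 2 and x of push_tab in the frame of jig above -0.049 m); the robot touches nothing.
It fails at once if the handle is forced: more than 80 N between the handle's pin and the cam track or its rubber stop (about 30 N of push at the knob) (contact force between handle and cam_track above 80 N).
It fails at once if the bed is rammed: its buffer squeezed by more than 2.5 mm past home (about 35 N of push) (x of push_tab in the frame of jig above -0.0435 m).
It fails at once if the blue tin is moved more than 15 mm (distance of blue_tin from where it was at the start of the episode above 0.015 m).
It fails at once if the white tin is moved more than 15 mm (distance of white_tin from where it was at the start of the episode above 0.015 m).
It fails at once if the screwdriver is moved more than 15 mm (distance of turnscrew from where it was at the start of the episode above 0.015 m).
It also fails if it takes over 64 s, if anything falls off the work surface, if the arm or the gripper's body presses on something with over 40 N, if the wrist force passes 120 N, or if a joint passes its speed limit or range.

### The arm

A 6-joint arm with a two-finger parallel gripper is mounted at the origin on the work surface. World frame = base frame: x ahead of the robot, y to its left, z up, the work surface at z = 0. Lengths are in mm, angles in rad, forces in N, time in s.
With the tool pointing down it reaches from about 300 to 1000 mm from the base axis. Payload 5.1 kg.
Tool frame: the origin (TCP) lies between the finger pads; the fingertips stand 17 mm ahead of it and the grasp point (between the pads) lies 2 mm behind it; z points along the fingers, y is the direction in which the jaws open and shut (so a half turn about z gives the same grasp; the last joint's range is limited). The gripper opens to 95 mm and grips with 3 to 60 N. Pads are 20 mm wide; open, the fingers measure 119 mm over their backs; the gripper's body (75 mm by 180 mm) begins 59 mm behind the grasp point.
Start: joints at [1.192, 0.124, 1.65, -0, 1.367, -0.083], TCP at [189.5, 621.751, 231.656] pointing down, gripper open.
Joint ranges: [-2.61, 2.61], [-1.02, 2.33], [0.03, 2.71], [-1.35, 4.49], [0.32, 2.68], [-2.91, 2.91]. Speed limits (rad/s): [2.57, 2.57, 3.14, 3.14, 3.14, 3.14].

### API

Orientations are given as a unit quaternion [x, y, z, w].
In Python, from workcell import ctrl gives the robot as it stands. The module is installed in compiled form; this text tells all that it offers.
- The arm moves only by the tool carry_out, never from a script. Its argument "series" is a list of rows, each a list of 7 numbers: the shift along the world's x, y, z in cm, then the turn, a rotation vector about the world's x, y, z in rad, then the finger opening in cm, from 0 to 9.51. A call has 1 to 5 rows; each row shifts and turns the pose as measured when the row begins; what a row does not reach is not made up. A row lasts 1/10 s, in which the tool goes at most 50 mm and 8.59 degrees, less where a joint would pass 70% of its speed; a pose out of reach is approached as far as the arm can. A call is refused whole if a number of a shift passes 5 or a number of a turn 0.15, either way. A call with a gripper value outside its range is refused whole. The fingers move at their own pace and stop on an object; "force" is the grip in N (left out, the last holds). Time passes only in rows, so rows that do not move let the fingers close. It gives the time, the measured TCP pose, the force and the opening at its end, in the units of the state.
- ctrl.get_state(): the state, without advancing time (a new reading comes with each control period).
- ctrl.get_image(name): name is "scene" or "side" or "wrist"; returns the picture (420x560x3 uint8, red, green, blue); there is no depth.
- ctrl.calibration(name): a dict with "camera_matrix" (3x3 intrinsics, pixels), "rvec" (rotation vector, rad) and "tvec" (3), from world to camera coordinates, as OpenCV has them. Camera axes: x right, y down, z forward; pixel columns grow to the right and rows downward; lengths in mm; the calibration is good to about 2 mm. A picture is of the moment at which its call begins: read the wrist's pose just before it. calibration takes no time and is no camera call; for the wrist camera it gives the pose at the moment of the call.
- ctrl.job_done(): hands the job in, once; it reports no verdict.
The state is a dict: "clock": time; "joint_pos": joint angles; "qvel": joint speeds; "effort": joint torques, N m; "tool_pos": TCP position; "eef_rot": TCP orientation; "force": force on the tool from outside, world axes, zero at the start; "wrist_torque": the same for the moment, N m; "opening": opening from 0.0 (shut) to 1.0 (fully open).
Only numpy, scipy, OpenCV 4.12 (cv2) and the standard library are available. Lean on these libraries where they do the work, as an engineer would, in place of code of your own. Each camera call takes 0.05 s, during which the arm holds its last target. There are 200 camera calls.

## Working session

There is one attempt and no reset: what is moved stays moved. The work goes in short steps, Python scripts to look and compute and a tool call to move; the robot and the scene stay as the last step left them, time stands still between calls to the robot, and variables do not carry over. Pictures are saved under pics/ and viewed, about 8 in all and at most 12, crops included, and the job is handed in when it is done.

Besides the shell and the picture viewer there is one more tool, called as a command line: name --pt "numbers of a row" for each row, then --argument value for the rest. carry_out: Moves the arm, as the interface text tells. Its arguments: {"type":"object","properties":{"series":{"type":"array","items":{"type":"array","items":{"type":"number"}}},"force":{"type":"number"}},"required":["series"]}

```bash
mkdir -p pics
python3 - <<'E'
from workcell import ctrl
import cv2,numpy as np
s=ctrl.get_state();print({k:np.round(v,3).tolist() for k,v in s.items()})
for n in("scene","side","wrist"):
    c=ctrl.calibration(n);print(n,np.round(c["camera_matrix"],1).tolist(),np.ravel(c["rvec"]).tolist(),np.ravel(c["tvec"]).tolist())
    cv2.imwrite(f"pics/{n}0.png",cv2.resize(ctrl.get_image(n)[:,:,::-1],(800,600)) )
E
```

```text
{'clock': 0.0, 'joint_pos': [1.192, 0.125, 1.652, -0.0, 1.367, -0.083], 'qvel': [0.003, -0.002, -0.001, -0.001, 0.001, -0.0], 'effort': [-0.002, -41.757, -35.994, 0.077, 0.049, -0.0], 'tool_pos': [189.299, 621.209, 230.408], 'eef_rot': [0.147, 0.989, -0.001, -0.0], 'force': [-0.104, 0.31, 0.625], 'wrist_torque': [0.0, -0.022, -0.002], 'opening': 0.999}
scene [[386.8, 0.0, 276.7], [0.0, 386.8, 217.7], [0.0, 0.0, 1.0]] [1.5759654764778521, 2.121968212384692, -0.7579272291583629] [145.0358775621629, -382.1481844751072, 1244.4569261890138]
side [[521.7, 0.0, 279.0], [0.0, 521.7, 214.8], [0.0, 0.0, 1.0]] [2.1862529028650006, -0.5745227540046808, 0.2659996480240311] [-466.1889311812608, 262.3557921340451, 957.3688360419528]
wrist [[367.9, 0.0, 281.7], [0.0, 367.9, 205.2], [0.0, 0.0, 1.0]] [-2.3656803467477516, -1.749592677999232, -0.20596173252045683] [-648.8310297110935, -25.445306456757073, 389.3055504878623]
```

View pics/scene0.png

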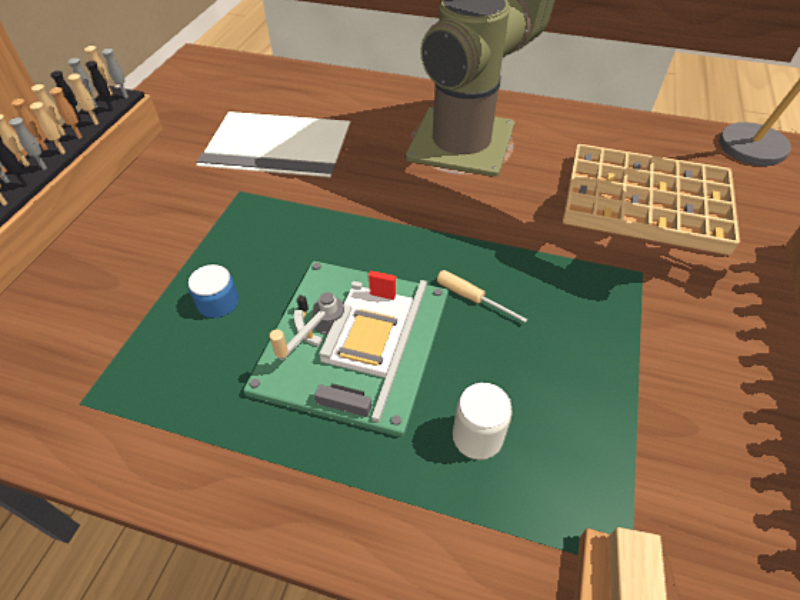

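View pics/side0.png

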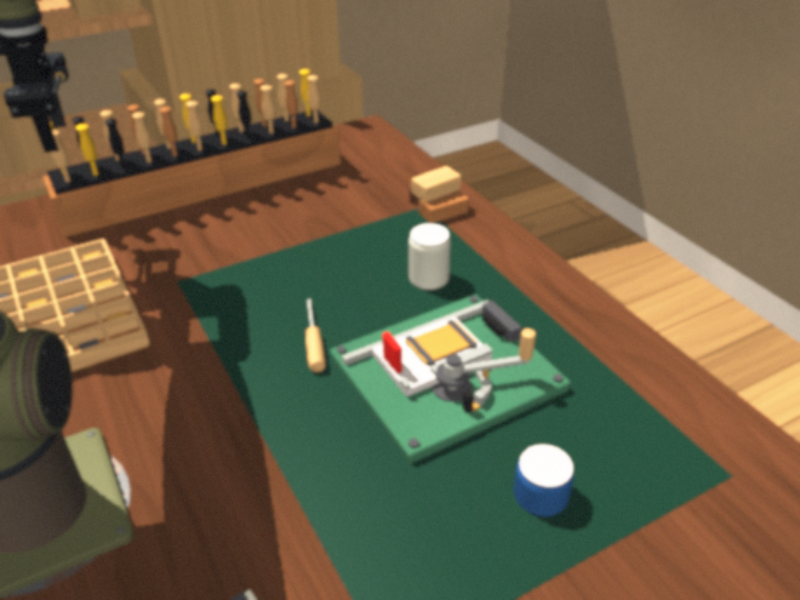

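Scene view: the robot is far and jig +x points to the camera. Jig corners are at about (312,262), (448,288), (403,430) and (247,390), the tab at (383,286), and the knob from (277,333) to (281,356). Side view: corners (333,350), (482,298), (571,380), (413,458), and the knob from (528,331) to (526,360). I'll triangulate and fit the jig pose.

```bash
cat > h.py <<'E'
import cv2,numpy as np
from scipy.optimize import least_squares
from workcell import ctrl
def proj(P,c): return cv2.projectPoints(np.float64(P).reshape(-1,3),np.float64(c["rvec"]),np.float64(c["tvec"]),np.float64(c["camera_matrix"]),None)[0][:,0]
def tri(obs): # [(cal,uv)]
    f=lambda p:np.concatenate([proj(p,c)[0]-uv for c,uv in obs])
    r=least_squares(f,[500,0,50]);return r.x,np.abs(r.fun).max()
def W(p,q): # jig pose p=(x,y,yaw), jig points q
    q=np.float64(q).reshape(-1,3);c,s=np.cos(p[2]),np.sin(p[2])
    return np.c_[p[0]+c*q[:,0]-s*q[:,1],p[1]+s*q[:,0]+c*q[:,1],q[:,2]]
E
python3 - <<'E'
from h import *
C={n:ctrl.calibration(n) for n in("scene","side")}
k=.7
sc={'c--':(312,262),'c-+':(448,288),'c++':(403,430),'c+-':(247,390),'ktop':(277,333),'kbot':(281,356),'hub':(327,298),'tabTR':(396,276),'tabTL':(370,272),'blue':(211,275),'white':(484,396)}
sd={'c--':(413,458),'c-+':(333,350),'c++':(482,298),'c+-':(571,380),'ktop':(528,331),'kbot':(526,360),'hub':(456,362),'tabTR':(385,333),'tabTL':(400,349),'blue':(546,464),'white':(430,236)}
T={}
for n in sc:
    T[n],e=tri([(C['scene'],np.array(sc[n])*k),(C['side'],np.array(sd[n])*k)]);print(n,T[n].round(1),round(e,1))
q=[(-140,-125,20),(-140,125,20),(140,125,20),(140,-125,20)];N=['c--','c-+','c++','c+-']
f=lambda p:np.concatenate([(proj(W(p,q),C[v])-k*np.array([d[n] for n in N])).ravel() for v,d in(('scene',sc),('side',sd))])
r=least_squares(f,[550,0,0]);p=r.x;print('jig',p.round(3),np.degrees(p[2]),r.fun.round(1))
print('pivot',W(p,(-20,-45,76)),'tab home',W(p,(-46,26,67)))
c,s=np.cos(p[2]),np.sin(p[2])
for n in ('ktop','hub','tabTR','tabTL','kbot'):
    d=T[n]-[p[0],p[1],0];print(n,'in jig',np.round([c*d[0]+s*d[1],-s*d[0]+c*d[1],d[2]],1))
E
```

```text
c-- [ 458.5 -171.4   12.6] 1.2
c-+ [455.3  77.3  17.1] 1.7
c++ [731.4  77.4  14.8] 3.6
c+- [ 734.6 -161.7   17.2] 1.9
ktop [ 678.9 -119.1  105.1] 0.8
kbot [ 680.9 -121.8   49.8] 0.5
hub [574.7 -90.7  70.9] 1.6
tabTR [510.4   3.   83.4] 1.3
tabTL [512.9 -39.1  82.9] 1.1
blue [ 576.5 -296.9   61.9] 2.2
white [691.4 178.8  95.9] 2.0
jig [ 5.94703e+02 -4.51730e+01  1.60000e-02] 0.9145012615724752 [-1.7 -1.9 -1.3 -0.3 -0.7  1.5 -5.1  0.1 -1.5 -2.2 -2.8 -1.6 -4.1 -4.2
  1.   0.2]
pivot [[575.42415608 -90.48636862  76.        ]] tab home [[548.29428082 -19.91038213  67.        ]]
ktop in jig [ 83.  -75.3 105.1]
hub in jig [-20.8 -45.2  70.9]
tabTR in jig [-83.5  49.5  83.4]
tabTL in jig [-81.7   7.4  82.9]
kbot in jig [ 85.  -78.   49.8]
```

Fit is consistent: jig at about (595, -45), yaw about 1°, heights within a few mm. Next I'll move over the jig and line up the tool.

carry_out --pt "1.8 -4.6 0 0 0 0.1 0" --pt "1.8 -4.6 0 0 0 0.1 0" --pt "1.8 -4.6 0 0 0 0.1 0" --pt "1.8 -4.6 0 0 0 0 0" --pt "1.8 -4.6 0 0 0 0 0"

```text
clock: 0.65
tool_pos: [277.6, 389.2, 226.2]
eef_rot: [-0.013, 1.0, -0.003, -0.001]
force: [1.1, -0.2, 0.8]
opening: 0.637
```

carry_out --pt "1.8 -4.6 0 0 0 0 0" --pt "1.8 -4.6 0 0 0 0 0" --pt "1.8 -4.6 0 0 0 0 0" --pt "1.8 -4.6 0 0 0 0 0" --pt "1.8 -4.6 0 0 0 0 0"

```text
clock: 1.15
tool_pos: [365.7, 155.3, 225.1]
eef_rot: [-0.015, 1.0, -0.003, -0.0]
force: [0.9, 0.6, 0.6]
opening: 0.216
```

carry_out --pt "1.8 -4.6 0 0 0 0 0" --pt "1.8 -4.6 0 0 0 0 0" --pt "1.8 -4.6 0 0 0 0 0" --pt "1.8 -4.6 0 0 0 0 0" --pt "0 0 0 0 0 0 0"

```text
clock: 1.65
tool_pos: [437.0, -36.7, 225.1]
eef_rot: [-0.011, 1.0, -0.004, 0.002]
force: [0.1, 0.4, 0.5]
opening: 0.007
```

Run:
```python
from h import *
s=ctrl.get_state();print(s['clock'],s['tool_pos'],s['eef_rot'],s['force'],s['opening'])
c=ctrl.calibration("wrist");im=ctrl.get_image("wrist")
R=cv2.Rodrigues(np.float64(c['rvec']))[0];print('cam',-R.T@np.ravel(c['tvec']),R.round(2).tolist())
np.savez('w1.npz',r=c['rvec'],t=c['tvec'])
cv2.imwrite("pics/w1.png",cv2.resize(im[:,:,::-1],(800,600)))
```

```text
1.65 [437.04367321 -36.6949543  225.14468598] [-0.01124529  0.99992928 -0.00353686  0.00156857] [0.13383284 0.38158075 0.45172195] 0.007195145618500479
cam [370.8468856  -37.10949878 377.33413266] [[-0.02, 1.0, -0.01], [0.97, 0.02, 0.24], [0.24, -0.0, -0.97]]
```

View pics/w1.png

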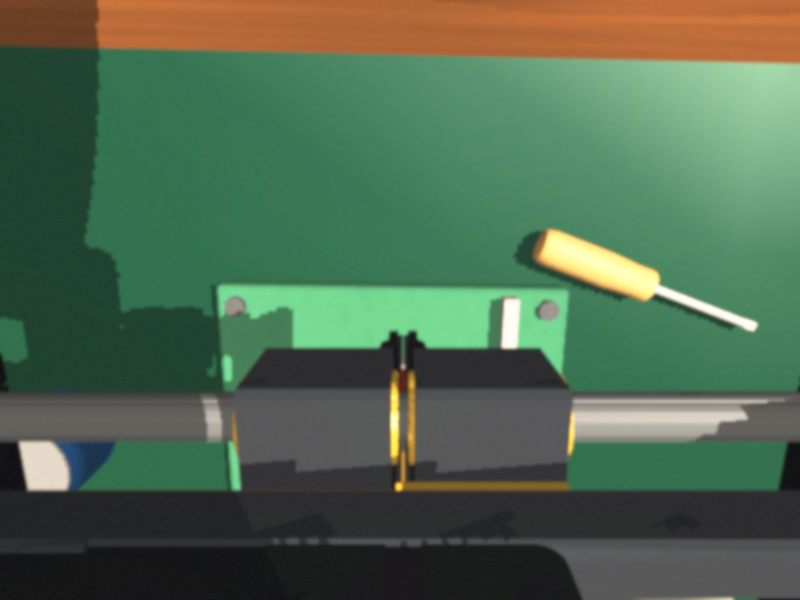

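Wrist view: the gripper hides most of the jig. The near jig corners show at (218,286) and (568,290), and the screwdriver is to the right, clear of the path. I'll use those corners to refine the fit.

Run:
```python
from h import *
w=np.load('w1.npz');R=cv2.Rodrigues(w['r'])[0];t=w['t'].ravel();K=np.float64(ctrl.calibration("wrist")["camera_matrix"])
C=-R.T@t
for uv,z in (((218,286),20),((568,290),20),((545,245),15)):
    d=R.T@np.linalg.inv(K)@[uv[0]*.7,uv[1]*.7,1];print(C+d*(z-C[2])/d[2])
```

```text
[ 456.28364851 -166.99193306   20.        ]
[453.6665684   77.52529255  20.        ]
[423.18289252  60.16669482  15.        ]
```

carry_out --pt "0 1.7 -3 0 0 0 0" --pt "0 0 -4 0 0 0 0" --pt "0 0 -4 0 0 0 0" --pt "0 0 -4 0 0 0 0" --pt "0 0 0 0 0 0 0"

```text
clock: 2.2
tool_pos: [434.9, -12.4, 72.5]
eef_rot: [-0.014, 1.0, -0.002, 0.004]
force: [-1.4, -0.5, 0.5]
opening: 0.005
```

carry_out --pt "1.2 -0.7 0 0 0 0 0" --pt "1.2 0 0 0 0 0 0" --pt "1.0 0 0 0 0 0 0" --pt "0.6 0 0 0 0 0 0" --pt "0 0 0 0 0 0 0"

```text
clock: 2.7
tool_pos: [479.7, -15.9, 78.6]
eef_rot: [-0.017, 1.0, -0.002, 0.007]
force: [0.2, 0.1, 0.1]
opening: 0.007
```

carry_out --pt "0.6 0 0 0 0 0 0" --pt "0.6 0 0 0 0 0 0" --pt "0.6 0 0 0 0 0 0" --pt "0.5 0 0 0 0 0 0" --pt "0 0 0 0 0 0 0"

```text
clock: 3.2
tool_pos: [504.0, -15.6, 79.6]
eef_rot: [-0.017, 1.0, -0.002, 0.006]
force: [-0.2, 0.3, -0.4]
opening: 0.001
```

carry_out --pt "0.5 0 -0.2 0 0 0 0" --pt "0.5 0 -0.2 0 0 0 0" --pt "0.5 0 -0.2 0 0 0 0"

```text
clock: 3.5
tool_pos: [518.9, -15.7, 73.0]
eef_rot: [-0.017, 1.0, -0.002, 0.004]
force: [-3.1, -0.1, 2.1]
opening: 0.001
```

carry_out --pt "0.4 0 0 0 0 0 0" --pt "0.4 0 0 0 0 0 0" --pt "0.3 0 0 0 0 0 0"

```text
clock: 3.8
tool_pos: [530.6, -15.6, 72.3]
eef_rot: [-0.017, 1.0, -0.002, 0.004]
force: [-3.1, -0.5, 1.6]
opening: 0.006
```

carry_out --pt "0.2 0 0 0 0 0 0" --pt "0.2 0 0 0 0 0 0"

```text
clock: 4.0
tool_pos: [535.1, -15.6, 72.3]
eef_rot: [-0.017, 1.0, -0.001, 0.004]
force: [-1.9, -0.5, 1.5]
opening: 0.006
```

carry_out --pt "0.15 0 0 0 0 0 0"

```text
clock: 4.1
tool_pos: [536.2, -15.5, 72.3]
eef_rot: [-0.017, 1.0, -0.001, 0.003]
force: [-8.2, 0.9, 6.6]
opening: 0.002
```

carry_out --pt "0.15 0 0 0 0 0 0"

```text
clock: 4.2
tool_pos: [536.2, -15.5, 72.3]
eef_rot: [-0.017, 1.0, -0.001, 0.0]
force: [-11.5, 0.1, 9.5]
opening: 0.007
```

Force rises to 11.5 N with no further motion at TCP x = 536, close to the predicted 538, so the bed is on its buffer. I'll hold briefly, then back off and rise.

carry_out --pt "0 0 0 0 0 0 0" --pt "0 0 0 0 0 0 0" --pt "0 0 0 0 0 0 0"

```text
clock: 4.5
tool_pos: [536.1, -15.6, 72.4]
eef_rot: [-0.017, 1.0, -0.001, 0.0]
force: [-2.8, -0.3, 1.5]
opening: 0.004
```

carry_out --pt "-1 0 0 0 0 0 0" --pt "-2 0 0 0 0 0 0" --pt "-1 0 4 0 0 0 4.5" --pt "0 0 4.8 0 0 0 4.5" --pt "0 0 4 0 0 0 4.5"

```text
clock: 5.0
tool_pos: [488.9, -14.9, 195.4]
eef_rot: [-0.017, 1.0, -0.0, -0.005]
force: [0.2, -0.0, 0.7]
opening: 0.206
```

Run:
```python
from h import *
im=ctrl.get_image("scene");im2=ctrl.get_image("side")
a=cv2.resize(im[170:310,160:330,::-1],None,fx=3.5,fy=3.5,interpolation=cv2.INTER_CUBIC)
b=cv2.resize(im2[190:330,220:410,::-1],None,fx=4,fy=4,interpolation=cv2.INTER_CUBIC)
cv2.imwrite("pics/s2.png",a);cv2.imwrite("pics/d2.png",b)
```

```text
(no output)
```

View pics/s2.png

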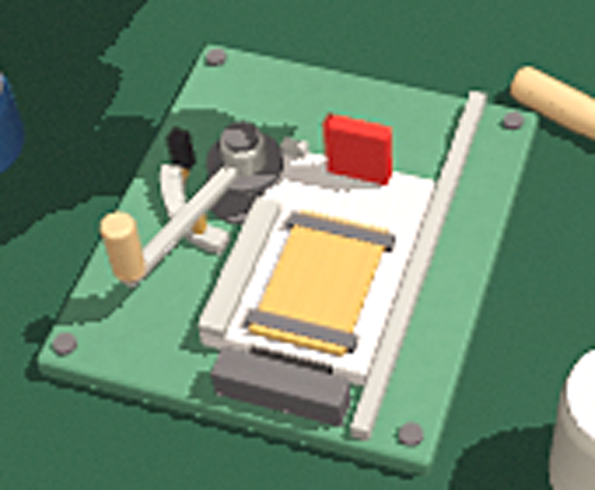

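View pics/d2.png

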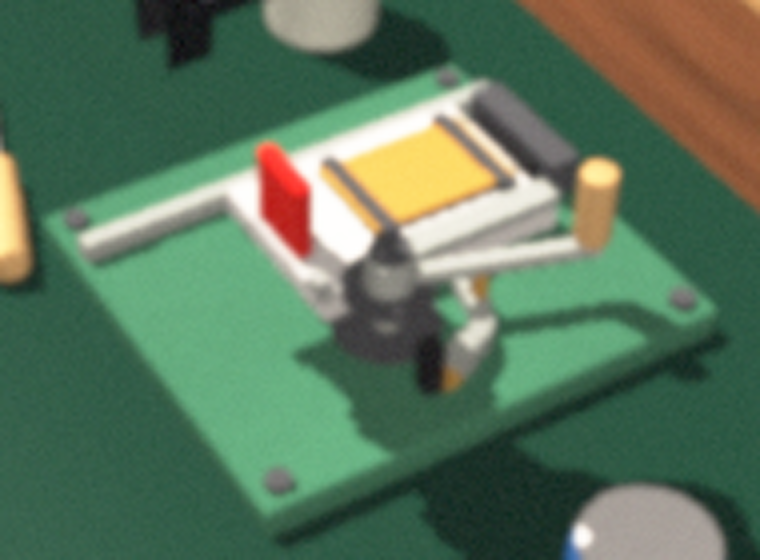

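The scene crop shows the bed touching the grey end stop. The black rubber stop is at crop (180,148), and the knob from (120,222) to (128,275). In the side crop the rubber stop is at (430,362), with brass beside it at (455,378), and the knob from (600,168) to (593,240). Next I'll triangulate the stop for the notch angle and check the tab.

Run:
```python
from h import *
C={n:ctrl.calibration(n) for n in("scene","side")}
p=(594.7,-45.2,.014)
for n,a,b in (('stopTop',(180,132),(430,340)),('stopmid',(180,148),(430,362)),('ktop',(118,220),(600,167)),('kmid',(123,250),(597,203)),('tab+y',(392,128),(270,150)),('tab-y',(328,118),(303,188)),('hubtop',(240,132),(392,262))):
    x,e=tri([(C['scene'],np.array(a)/3.5+[160,170]),(C['side'],np.array(b)/4+[220,190])])
    c,s=np.cos(p[2]),np.sin(p[2]);d=x-[p[0],p[1],0];j=np.array([c*d[0]+s*d[1],-s*d[0]+c*d[1],d[2]])
    r=j[:2]-[-20,-45];print(n,x.round(1),'jig',j.round(1),'r',np.hypot(*r).round(1),'deg',np.degrees(np.arctan2(r[1],r[0])).round(1),round(e,1))
```

```text
stopTop [ 567.5 -137.1   51.8] jig [-28.5 -91.5  51.8] r 47.3 deg -100.4 0.9
stopmid [ 568.3 -138.3   36.5] jig [-27.7 -92.7  36.5] r 48.3 deg -99.1 0.5
ktop [ 679.  -119.7  105.5] jig [ 83.2 -75.7 105.5] r 107.7 deg -16.6 0.9
kmid [ 681.4 -119.7   79.6] jig [ 85.6 -75.7  79.6] r 110.0 deg -16.2 0.5
tab+y [552.2   2.5  82.5] jig [-41.8  48.3  82.5] r 95.8 deg 103.2 2.0
tab-y [553.  -36.7  83. ] jig [-41.6   9.1  83. ] r 58.3 deg 111.8 0.6
hubtop [570.6 -93.1  68.7] jig [-24.8 -47.6  68.7] r 5.4 deg -151.7 1.5
```

The rubber stop sits at about -99.5°, so with its own and the pin's width the notch should be near -85 to -92°. The tab centre at jig x = -41.7 puts its near face at about -47, so the bed is home. Next I go over the knob, with the jaws set tangentially.

carry_out --pt "3.9 -2.1 0 0 0 -0.06 4.5" --pt "3.9 -2.1 0 0 0 -0.06 4.5" --pt "3.9 -2.1 0 0 0 -0.06 4.5" --pt "3.9 -2.1 0 0 0 -0.06 4.5" --pt "3.0 -2.1 0 0 0 -0.06 4.5"

```text
clock: 5.6
tool_pos: [680.3, -121.3, 197.9]
eef_rot: [0.137, 0.991, -0.002, 0.004]
force: [0.6, 0.5, -0.2]
opening: 0.47
```

carry_out --pt "0 0 0 0 0 0 4.5" --pt "0 0 0 0 0 0 4.5"

```text
clock: 5.8
tool_pos: [682.0, -123.8, 194.0]
eef_rot: [0.138, 0.99, -0.001, 0.003]
force: [0.1, -0.1, 0.2]
opening: 0.475
```

carry_out --pt "-0.1 0.3 -3 0 0 0 4.5" --pt "0 0 -3 0 0 0 4.5" --pt "0 0 -2 0 0 0 4.5"

```text
clock: 6.1
tool_pos: [680.7, -119.4, 116.0]
eef_rot: [0.137, 0.991, -0.002, 0.007]
force: [0.8, 0.5, 0.5]
opening: 0.471
```

Run:
```python
from h import *
s=ctrl.get_state();print(s['tool_pos'],s['force'])
a=cv2.resize(ctrl.get_image("side")[150:330,250:490,::-1],None,fx=3,fy=3,interpolation=cv2.INTER_CUBIC)
cv2.imwrite("pics/d3.png",a)
```

```text
[ 680.66072142 -119.42444151  115.99605831] [0.82752461 0.52829801 0.46835082]
```

View pics/d3.png

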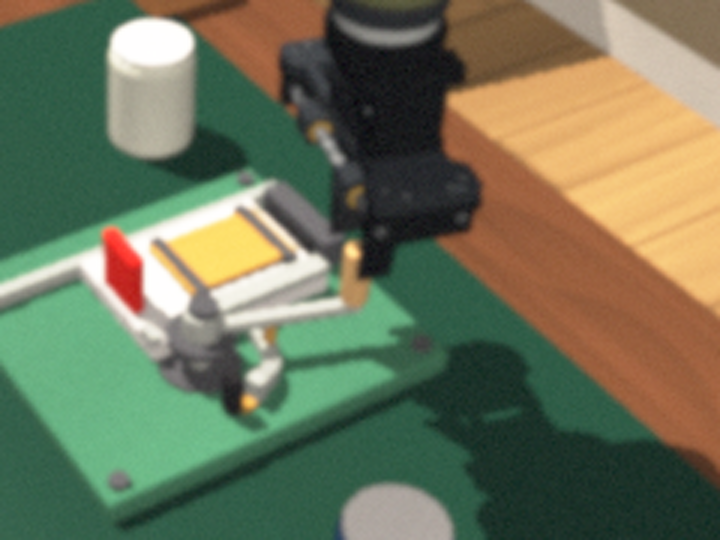

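The knob stands between the open fingers at crop (352,270), with clear gaps. I'll go down, close the gap and start pushing round the arc.

carry_out --pt "0 0 -1.2 0 0 0 4.5" --pt "0 0 -1.0 0 0 0 4.5" --pt "-0.1 -0.4 0 0 0 0 4.5" --pt "-0.1 -0.4 0 0 0 0 4.5" --pt "0 0 0 0 0 0 4.5"

```text
clock: 6.65
tool_pos: [674.6, -125.7, 90.0]
eef_rot: [0.136, 0.991, -0.001, 0.004]
force: [-0.0, -0.4, 0.6]
opening: 0.476
```

Run:
```python
import numpy as np
for f in range(-16,-105,-4):
    a=np.radians(f);print(f,(575.3+110.7*np.cos(a)).round(1),(-90.5+110.7*np.sin(a)).round(1),end=' | ')
```

```text
-16 681.7 -121.0 | -20 679.3 -128.4 | -24 676.4 -135.5 | -28 673.0 -142.5 | -32 669.2 -149.2 | -36 664.9 -155.6 | -40 660.1 -161.7 | -44 654.9 -167.4 | -48 649.4 -172.8 | -52 643.5 -177.7 | -56 637.2 -182.3 | -60 630.6 -186.4 | -64 623.8 -190.0 | -68 616.8 -193.1 | -72 609.5 -195.8 | -76 602.1 -197.9 | -80 594.5 -199.5 | -84 586.9 -200.6 | -88 579.2 -201.1 | -92 571.4 -201.1 | -96 563.7 -200.6 | -100 556.1 -199.5 | -104 548.5 -197.9 |
```

carry_out --pt "0.1 -0.35 0 0 0 -0.02 4.5" --pt "0.0 -0.35 0 0 0 -0.02 4.5" --pt "0.0 -0.35 0.1 0 0 -0.02 4.5" --pt "0 -0.35 0.1 0 0 -0.02 4.5" --pt "0 -0.35 0.1 0 0 -0.02 4.5"

```text
clock: 7.15
tool_pos: [675.8, -142.4, 94.0]
eef_rot: [0.189, 0.982, 0.0, 0.004]
force: [-0.4, 4.8, -2.4]
opening: 0.476
```

carry_out --pt "-0.18 -0.35 0 0 0 -0.035 4.5" --pt "-0.18 -0.35 0 0 0 -0.035 4.5" --pt "-0.2 -0.35 0.1 0 0 -0.035 4.5"

```text
clock: 7.45
tool_pos: [670.2, -152.1, 94.6]
eef_rot: [0.244, 0.97, 0.002, 0.003]
force: [1.3, 3.8, -1.4]
opening: 0.473
```

carry_out --pt "-0.27 -0.33 0 0 0 -0.035 4.5" --pt "-0.28 -0.32 0 0 0 -0.035 4.5" --pt "-0.29 -0.31 0 0 0 -0.035 4.5" --pt "-0.3 -0.3 0 0 0 -0.035 4.5"

```text
clock: 7.85
tool_pos: [660.3, -164.8, 94.7]
eef_rot: [0.316, 0.949, 0.002, 0.006]
force: [1.6, 3.2, -2.2]
opening: 0.475
```

carry_out --pt "-0.3 -0.28 0 0 0 -0.035 4.5" --pt "-0.31 -0.27 0 0 0 -0.035 4.5" --pt "-0.32 -0.26 0 0 0 -0.035 4.5" --pt "-0.33 -0.25 0 0 0 -0.035 4.5"

```text
clock: 8.25
tool_pos: [650.6, -173.5, 95.2]
eef_rot: [0.386, 0.922, 0.006, 0.009]
force: [5.0, 6.2, -2.9]
opening: 0.474
```

carry_out --pt "-0.33 -0.23 0 0 0 -0.02 4.5" --pt "-0.34 -0.22 0 0 0 -0.025 4.5" --pt "-0.35 -0.2 0 0 0 -0.03 4.5"

```text
clock: 8.55
tool_pos: [644.8, -177.6, 96.4]
eef_rot: [0.424, 0.906, 0.01, 0.014]
force: [5.3, 5.8, -4.1]
opening: 0.474
```

carry_out --pt "-0.36 -0.2 0 0 0 -0.035 4.5" --pt "-0.36 -0.19 0 0 0 -0.035 4.5" --pt "-0.36 -0.18 0 0 0 -0.035 4.5"

```text
clock: 8.85
tool_pos: [638.1, -181.6, 97.6]
eef_rot: [0.474, 0.88, 0.013, 0.019]
force: [5.1, 5.6, -2.5]
opening: 0.474
```

carry_out --pt "-0.38 -0.18 -0.1 0 0 0 4.5" --pt "-0.38 -0.16 -0.1 0 0 -0.01 4.5" --pt "-0.39 -0.15 -0.1 0 0 -0.02 4.5"

```text
clock: 9.15
tool_pos: [633.5, -185.1, 98.2]
eef_rot: [0.489, 0.872, 0.018, 0.027]
force: [5.8, 5.4, -1.0]
opening: 0.477
```

carry_out --pt "-0.38 -0.14 -0.1 0 0 -0.02 4.5" --pt "-0.38 -0.13 -0.1 0 0 -0.02 4.5" --pt "-0.39 -0.12 -0.1 0 0 -0.03 4.5"

```text
clock: 9.45
tool_pos: [628.4, -187.5, 98.8]
eef_rot: [0.522, 0.852, 0.022, 0.034]
force: [6.0, 5.2, -0.8]
opening: 0.473
```

Each row loses some motion and the tool has tilted about 4.6° under the load. I'll correct the tilt while pushing on.

carry_out --pt "-0.35 -0.13 -0.2 0 0.04 0 4.5" --pt "-0.35 -0.12 -0.2 0 0.04 0 4.5" --pt "-0.4 -0.11 -0.2 0 0.03 0 4.5"

```text
clock: 9.75
tool_pos: [626.3, -189.1, 100.6]
eef_rot: [0.524, 0.852, 0.0, -0.004]
force: [6.2, 3.9, 1.3]
opening: 0.475
```

carry_out --pt "-0.4 -0.12 -0.2 0 0.02 -0.02 4.5" --pt "-0.4 -0.11 -0.2 0 0.02 -0.02 4.5"

```text
clock: 9.95
tool_pos: [624.9, -189.7, 101.3]
eef_rot: [0.543, 0.84, -0.005, -0.015]
force: [4.2, 5.8, 2.2]
opening: 0.473
```

carry_out --pt "-0.55 -0.2 -0.5 0 -0.01 0 4.5" --pt "-0.55 -0.2 -0.5 0 0 0 4.5"

```text
clock: 10.15
tool_pos: [623.7, -193.0, 99.0]
eef_rot: [0.544, 0.839, 0.004, -0.001]
force: [8.0, 10.4, 7.2]
opening: 0.476
```

carry_out --pt "-0.6 -0.2 -0.5 0 -0.01 0 4.5" --pt "-0.6 -0.2 -0.5 0 0 -0.02 4.5"

```text
clock: 10.35
tool_pos: [621.8, -195.4, 98.0]
eef_rot: [0.553, 0.833, 0.015, 0.014]
force: [6.9, 8.1, 5.8]
opening: 0.471
```

Run:
```python
from h import *
s=ctrl.get_state();print(s['tool_pos'],s['force'],s['wrist_torque'])
a=cv2.resize(ctrl.get_image("side")[170:330,270:410,::-1],None,fx=3,fy=3,interpolation=cv2.INTER_CUBIC)
b=cv2.resize(ctrl.get_image("scene")[150:290,150:270,::-1],None,fx=3,fy=3.4286,interpolation=cv2.INTER_CUBIC)
cv2.imwrite("pics/m4.png",np.hstack([a,b]))
```

```text
[ 621.82832512 -195.35910099   97.97631849] [6.9432576  8.06740297 5.84060611] [ 1.45505099 -1.25640492  0.05833168]
```

View pics/m4.png

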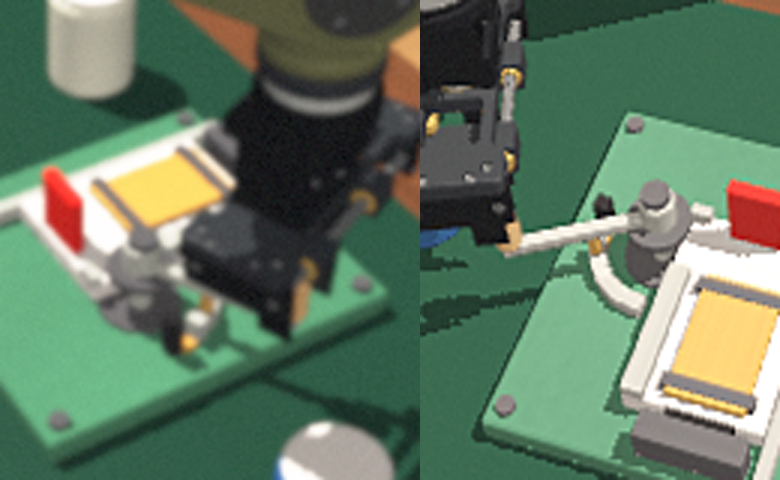

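Run:
```python
from h import *
for n,pts in (("scene",[(180,223.5),(210,214)]),("side",[(270+288/3,170+312/3)])):
    c=ctrl.calibration(n);R=cv2.Rodrigues(np.float64(c['rvec']))[0];t=np.ravel(c['tvec']);C=-R.T@t
    for uv in pts:
        d=R.T@np.linalg.inv(np.float64(c['camera_matrix']))@[*uv,1];
        for z in (64,68):
            q=C+d*(z-C[2])/d[2];r=q[:2]-[575.3,-90.5];print(n,z,q.round(1),np.hypot(*r).round(1),np.degrees(np.arctan2(r[1],r[0])).round(1))
```

```text
scene 64 [ 636.5 -178.2   64. ] 107.0 -55.1
scene 68 [ 639.1 -176.1   68. ] 106.7 -53.3
scene 64 [ 592.8 -125.8   64. ] 39.4 -63.7
scene 68 [ 595.6 -123.9   68. ] 39.1 -58.7
side 64 [ 628.8 -183.5   64. ] 107.3 -60.1
side 68 [ 626.  -186.5   68. ] 108.6 -62.1
```

The handle is at about -57°, and the tool has drifted about 8 mm outward, so the knob is near the pad's edge. I'll slide the tool inward and square the pad, then push along the true tangent without pressing down.

carry_out --pt "0.1 0.5 0 0 0.02 0.06 4.5" --pt "-0.1 0.3 0 0 0.02 0.06 4.5"

```text
clock: 10.65
tool_pos: [623.9, -189.8, 102.0]
eef_rot: [0.502, 0.865, 0.003, 0.0]
force: [-0.7, -0.4, -0.1]
opening: 0.472
```

carry_out --pt "-0.6 -0.25 -0.1 0 0 0 4.5" --pt "-0.6 -0.25 -0.1 0 0 0 4.5"

```text
clock: 10.85
tool_pos: [616.8, -194.7, 102.9]
eef_rot: [0.503, 0.864, 0.007, 0.006]
force: [9.0, 6.7, -0.7]
opening: 0.472
```

carry_out --pt "-0.65 -0.2 -0.3 0 0 -0.01 4.5" --pt "-0.65 -0.2 -0.3 0 0 -0.02 4.5"

```text
clock: 11.05
tool_pos: [610.8, -198.2, 102.8]
eef_rot: [0.518, 0.855, 0.013, 0.015]
force: [4.4, 5.3, 4.1]
opening: 0.474
```

carry_out --pt "-0.65 -0.15 -0.3 0 0.02 -0.02 4.5" --pt "-0.65 -0.15 -0.3 0 0.02 -0.02 4.5"

```text
clock: 11.25
tool_pos: [603.5, -201.4, 103.2]
eef_rot: [0.538, 0.843, 0.006, 0.006]
force: [4.0, 2.9, 4.9]
opening: 0.476
```

carry_out --pt "-0.55 0.1 0 0 0 -0.04 4.5" --pt "-0.5 0.1 -0.1 0 0 -0.04 4.5"

```text
clock: 11.45
tool_pos: [595.7, -201.5, 104.5]
eef_rot: [0.575, 0.818, 0.007, 0.012]
force: [5.9, -0.6, -1.3]
opening: 0.471
```

carry_out --pt "-0.5 0 -0.1 0 0 -0.03 4.5"

```text
clock: 11.55
tool_pos: [591.7, -202.5, 104.3]
eef_rot: [0.589, 0.808, 0.008, 0.014]
force: [3.3, 1.5, -1.5]
opening: 0.474
```

carry_out --pt "-0.4 0.1 -0.2 0 0 -0.03 4.5" --pt "-0.4 0.1 -0.2 0 0.01 -0.03 4.5"

```text
clock: 11.75
tool_pos: [585.0, -202.9, 102.6]
eef_rot: [0.616, 0.788, 0.005, 0.015]
force: [-0.3, 0.3, 0.2]
opening: 0.472
```

carry_out --pt "-0.4 0.1 -0.2 0 0 -0.03 4.5"

```text
clock: 11.85
tool_pos: [580.9, -203.0, 101.1]
eef_rot: [0.629, 0.777, 0.005, 0.016]
force: [0.4, 0.2, -0.0]
opening: 0.473
```

The push force has vanished, which is probably the drop. I'll look before pushing more.

Run:
```python
from h import *
a=cv2.resize(ctrl.get_image("side")[170:330,270:410,::-1],None,fx=3,fy=3,interpolation=cv2.INTER_CUBIC)
b=cv2.resize(ctrl.get_image("scene")[150:290,140:260,::-1],None,fx=3,fy=3.4286,interpolation=cv2.INTER_CUBIC)
cv2.imwrite("pics/m5.png",np.hstack([a,b]))
```

```text
(no output)
```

View pics/m5.png

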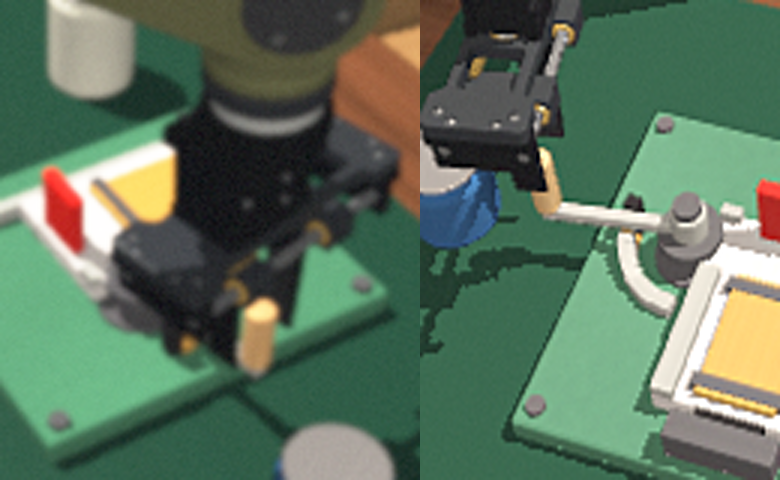

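Run:
```python
from h import *
C={n:ctrl.calibration(n) for n in("scene","side")}
for n,a,b in (('top',(181.5,194),(357,271)),('foot',(182.7,211.5),(354.5,293))):
    x,e=tri([(C['scene'],np.array(a)),(C['side'],np.array(b))]);r=x[:2]-[575.3,-90.5];print(n,x.round(1),np.hypot(*r),np.degrees(np.arctan2(r[1],r[0])),e)
for z in (100,106,116):
  k=[[575.3+110*np.cos(a),-90.5+110*np.sin(a),z] for a in np.radians([-76,-80,-84,-88])]
  print(z,proj(k,C['scene']).round(1).tolist(),proj(k,C['side']).round(1).tolist())
```

```text
top [ 590.1 -194.3  102.3] 104.86987756597546 -81.91158769103936 2.3704003946000967
foot [ 590.8 -199.1   44.7] 109.69694735810292 -81.87902893714693 0.46118631585437697
100 [[175.7, 199.4], [176.6, 196.8], [177.7, 194.2], [179.0, 191.7]] [[360.7, 270.0], [358.0, 271.9], [355.0, 273.7], [351.9, 275.3]]
106 [[175.1, 197.6], [176.0, 195.0], [177.1, 192.4], [178.5, 189.9]] [[361.0, 267.8], [358.3, 269.7], [355.3, 271.4], [352.1, 273.1]]
116 [[174.1, 194.5], [175.0, 191.8], [176.2, 189.3], [177.5, 186.8]] [[361.5, 263.9], [358.7, 265.8], [355.8, 267.6], [352.5, 269.2]]
```

The knob measures about -82° with its top at about 102 mm, against 100 in the notch and 116 on the hump, so it has dropped. I'll centre the fingers, lift straight out and re-check with a clear view.

carry_out --pt "0.8 0.2 0 0 0 0 4.5" --pt "0 0 0 0 0 0 4.5" --pt "0 0 2 0 0 0 4.5" --pt "0 0 3 0 0 0 4.5" --pt "0 0 4.5 0 0 0 4.5"

```text
clock: 12.45
tool_pos: [584.0, -200.1, 188.8]
eef_rot: [0.629, 0.778, 0.002, 0.008]
force: [0.6, -0.6, -0.1]
opening: 0.471
```

carry_out --pt "-4 0 4 0 0 0 4.5" --pt "-4.5 0 2 0 0 0 4.5" --pt "-4.5 0 0 0 0 0 4.5" --pt "-4.5 0 0 0 0 0 4.5" --pt "0 0 0 0 0 0 4.5"

```text
clock: 12.95
tool_pos: [413.5, -202.3, 257.3]
eef_rot: [0.628, 0.778, 0.002, 0.017]
force: [0.2, -0.1, -0.5]
opening: 0.473
```

Run:
```python
from h import *
a=cv2.resize(ctrl.get_image("side")[190:310,270:400,::-1],None,fx=3,fy=4,interpolation=cv2.INTER_CUBIC)
b=cv2.resize(ctrl.get_image("scene")[170:290,140:270,::-1],None,fx=3,fy=4,interpolation=cv2.INTER_CUBIC)
cv2.imwrite("pics/m6.png",np.hstack([a,b]));print(ctrl.get_state()['clock'])
```

```text
13.05
```

View pics/m6.png

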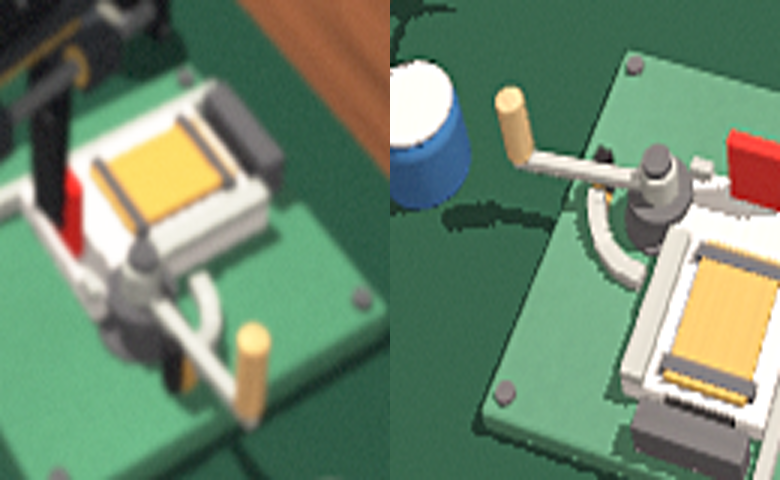

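Run:
```python
from h import *
C={n:ctrl.calibration(n) for n in("scene","side")}
print(tri([(C['scene'],np.array((180,193.7))),(C['side'],np.array((354.7,273.3)))]))
ctrl.job_done()
```

```text
(array([ 585.8013315 , -197.26517164,   99.97437026]), np.float64(1.009789923113516))
the job is handed in; nothing more can be done
```

I pushed the bed home and swung the handle over the hump. It dropped into the low notch, and I handed the job in at about 13 s of the 64 s allowed. No verdict came back.

**Bed:** the push force rose to about 11.5 N and the tool stopped moving, within 2 mm of where home was predicted. A triangulated check of the tab put its near face about 1 mm short of the nominal -46 mm. That is within camera error and inside the 2 mm limit. I made this check before the swing. The final picture still shows the bed at its stop, but I did not measure it again.

**Handle:** one finger of the open gripper pushed the knob round. At about -57° it stuck, because the tool had drifted outward and was pressing slightly down. The push there reached about 13 N at the knob (15 N in all) before I corrected the path. The force fell to zero at the drop, and I did not push on into the rubber stop.

**Last check:**

| Quantity | Measured | Expected |
|---|---|---|
| Knob top height | 100.0 mm | 100 mm in the notch (116 mm on the hump) |
| Knob position, jig y | about -152 mm | below -135 mm |
| Handle angle | about -85° | -67° to -104° |

The two views agreed to about 1 pixel. The gripper was lifted well clear, touching nothing. I did not re-measure the tins and screwdriver at the end, but the tool never went near them.

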